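# Set the die gap of a snap press with a thickness gauge

## Robot

A 6-joint arm with a two-finger parallel gripper is mounted at the origin on the work surface. World frame = base frame: x ahead of the robot, y to its left, z up, the work surface at z = 0. Lengths are in mm, angles in rad, forces in N, time in s.
With the tool pointing down it reaches from about 275 to 750 mm from the base axis. Payload 10.2 kg.
Tool frame: the origin (TCP) lies between the finger pads; the fingertips stand 17 mm ahead of it and the grasp point (between the pads) lies 2 mm behind it (tips_ahead is the distance from the TCP to the fingertips, in mm); z points along the fingers, y is the line along which they close (so a half turn about z gives the same grasp; the last joint's range is limited). The gripper opens to 85 mm and grips with 20 to 120 N. Pads are 22 mm wide; open, the fingers measure 114 mm over their backs; the gripper's body (76 mm by 85 mm) begins 54 mm behind the grasp point. The pads swing forward as they close: fully open they stand 13 mm farther back than shut.
Start: joints at [-0.223, 0.313, 1.498, -0, 1.331, -0.223], TCP at [525.006, -0.014, 248.294] pointing down, gripper open.
Joint ranges: [-2.94, 2.94], [-0.97, 2.17], [0.19, 2.56], [-1.23, 4.37], [0.02, 3.11], [-2.88, 2.88]. Speed limits (rad/s): [2.39, 2.39, 3.01, 3.14, 3.14, 3.14].

## Interface

Orientations are given as a unit quaternion [w, x, y, z].
In Python, from rig import sense, capture, finish_job, boxes_of, tips_ahead gives the robot as it stands.
- The arm moves only by the tool drive_tool, never from a script. Its argument "commands" is text: rows parted by semicolons, each of 7 numbers parted by spaces: the shift along the world's x, y, z in units of 0.1 m (1.0 is 0.1 m), then the turn, a rotation vector about the world's x, y, z in units of pi/4 rad (1.0 is pi/4 rad), then the opening in per cent of the stroke, from 0 (shut) to 100 (fully open). A call has 1 to 20 rows; each row shifts and turns the commanded pose from where the row before left it; what a row does not reach is not made up. A row lasts 1/12 s, in which the tool goes at most 41.7 mm and 7.16 degrees, less where a joint would pass 70% of its speed; a pose out of reach is approached as far as the arm can. A call with a number of a shift or a turn outside -1 to 1 is refused whole. A call with a gripper value outside its range is refused whole. The fingers move at their own pace and stop on an object; "force" is the grip in N (left out, the last holds). Time passes only in rows, so rows that do not move let the fingers close. It gives the time, the measured TCP pose, the force, the opening and the grip force at its end, in the units of the state.
- sense(): the state, without advancing time (a new reading comes with each control period).
- capture(name): name is "scene" or "side" or "wrist"; returns a dict with "pixels" (400x640x3 uint8, blue, green, red), "fov_y" (degrees; the focal length in pixels is half the picture's height over the tangent of half this angle, whatever the lens; pixels are square), "cx", "cy" (the principal point, pixels), "position" and "attitude" of the camera in the world; the wrist camera has in their place "tool_from_camera" (4x4, takes a point from camera to tool coordinates, whose origin is the TCP and whose axes are the flange's). Camera axes: x right, y down, z forward; pixel columns grow to the right and rows downward; lengths in mm; the calibration is good to about 2 mm. The wrist camera is an equidistant fisheye: a pixel r from the principal point sees the ray r / f radians off the axis. A picture is of the moment at which its call begins: read the wrist's pose just before it. There is no depth.
- finish_job(): hands the job in; it is judged then, once.
Trained networks look in a picture, given as the dict that the camera call returned (one of the last four; its "shot" number tells which), for a name from the list of things; names that differ only in an ending like _2 or _b are one class to them, and where a whole thing is asked for, a point or a joint stands for the part that bears it (a point fixed in the world has none). Each returns a list of dicts, best first, with "confidence" (0 to 1); they miss things now and then, are a little off and sometimes report something else, mostly with a low value. They report only what shows in the picture. A call takes as long as a camera call. They do not tell look-alikes from the thing itself.
- boxes_of(picture, name): "position" ([column, row] in pixels, amid what is visible of it).
The state is a dict: "time_s": time; "joints": joint angles; "dq": joint speeds; "tau": joint torques, N m; "eef_pos": TCP position; "ee_rot": TCP orientation; "force": force on the tool from outside, world axes, zero at the start; "wrist_torque": the same for the moment, N m; "grip_width": opening from 0.0 (shut) to 1.0 (fully open); "grip_force": force on a finger pad.
Only numpy, scipy, OpenCV 4.12 (cv2) and the standard library are available. Lean on these libraries where they do the work, as an engineer would, in place of code of your own. Each camera call takes 0.05 s, during which the arm holds its last target. There are 200 camera calls.

## Task

Set the die gap of the green snap press with the 6 mm gauge (red grip): lay its blade flat on the lower die, right under the upper die, let go, and gently push the black knob down until the upper die just nips the blade. Then take hold of the gauge again and draw it slowly out, feeling that it comes with a light drag, neither loose nor jammed (set the die again if not), and lay it back in its own place on the cork mat. Leave the upper die at that setting and the other gauges and pattern weights where they are.

Things in the scene. Friction and masses are not known exactly. Their poses are not given: they have to be found in the camera images.
- press: green cast C-frame bench press for snaps and eyelets, screwed down; origin on the table under the die axis, z up, the throat opens to -x. Foot x -76 to 160, y +-60, 18 mm high. Column face at x = 72 mm. Head: x -26 to 124, y +-25, z 119 to 165 mm. A parked hand lever (not used) rises at x over 80, y = -45, to z = 312 mm
- die_seat (a point): centre of the flat top of the lower die, a dark and brass disc 31 mm across, flush in a steel work plate 52 mm above the table. Frame as press: a gauge slides in towards +x. From this point the plate reaches x = -87 to 43, y = -46 to 46 mm
- upper_die (a joint): die gap in m, lower die to flat upper die (26 mm across) above it; 0 to 0.032. The upper die slides stiffly upright and stays where left: 8.5 N (7.8 to 9.2) on its knob moves it down, 15.5 N up. On meeting the blade the force rises 25 N per mm. The excess stays as nip when let go. Drawn, the blade drags 1 N + 1.2 x nip, more if the hand bears down on it: 3 to 13 N is light. 20 N of nip marks it
- knob_top (a point): centre of the top of the black palm knob that moves the upper die: 40 mm across, 24 mm high, always 150 mm above the upper die's face (so 150 mm + die gap above die_seat). Frame as press. Push it straight down on top, or pinch its rim to raise it
- gauge_red: 6 mm gauge: flat bright blade 190 x 24 x 6 mm, origin under its middle, x along the blade to its free tip (x = +95 mm), z up. The red upright grip, 22 (x) x 18 (y) x 42 mm, stands on it at x = -70 mm, 6 to 48 mm above the underside, on a springy cross pivot (2.5 N m/rad: held by the grip, the tip hangs about 4 mm), so the blade beds flat. 0.11 kg. Starts flat on the mat, tip pointing to the press's side
- gauge_blue: the 4 mm gauge, blue grip, otherwise alike (frame alike); not needed, leave it alone
- gauge_yellow: the 9 mm gauge, yellow grip, otherwise alike (frame alike); not needed, leave it alone
- gauge_mat: cork mat, 230 mm (x) by 250 mm (y), 6 mm thick, stuck to the table; origin at the centre of its underside. The three gauges lie on it side by side, 70 mm apart, in any order
- weight_a: round brown pattern weight, 76 mm across, 18 mm high, origin under its centre; leave it alone
- weight_b: a second such pattern weight; leave it alone
Things that resemble listed ones, but are neither listed nor needed, are in the scene too. What is shaped like the gauge_red but orange or pink is not meant.

How it is judged:
By the outcome, as a careful person would: the job done as asked, in the order asked, and still so for the second after the job is handed in, with the robot touching nothing.
It also fails if it takes over 70 s, if anything falls off the work surface, if the arm or the gripper's body presses on something with over 40 N, if the wrist force passes 120 N, or if a joint passes its speed limit or range.

## Working session

There is one attempt and no reset: what is moved stays moved. The work goes in short steps, Python scripts to look and compute and a tool call to move; the robot and the scene stay as the last step left them, time stands still between calls to the robot, and variables do not carry over. Pictures are saved under pics/ and viewed, at most 10 in all, crops included, and the job is handed in when it is done.

Besides the shell and the picture viewer there is one more tool, called after ">>>" as name(argument=value, ...) on one line, values as JSON. drive_tool: Moves the arm, as the interface text tells. Shifts and turns lie within -1 to 1; 1 stands for 0.1 m of shift or pi/4 rad of turn. Its arguments: {"type":"object","properties":{"commands":{"type":"string"},"force":{"type":"number"}},"required":["commands"]}

```bash
mkdir -p pics; ls; python3 - <<'E'
from rig import *
import cv2,numpy as np
print(sense(), tips_ahead if not callable(tips_ahead) else tips_ahead())
ims=[]
for n in("scene","side","wrist"):
    p=capture(n); ims.append(p["pixels"])
    print(n,{k:v for k,v in p.items() if k!="pixels"})
    for o in("press","gauge_red","knob_top","gauge_mat","weight_a","upper_die"):
        print(o,[(np.round(b["position"]).tolist(),round(b["confidence"],2)) for b in boxes_of(p,o)])
    cv2.imwrite(f"pics/{n}0.png",p["pixels"])
E
```

```text
pics
{'time_s': 0.0, 'joints': array([-2.23424800e-01,  3.13455255e-01,  1.49845611e+00,  2.22718884e-06,
        1.33098099e+00, -2.23423246e-01]), 'dq': array([ 0.00026658,  0.00122849,  0.00058663,  0.00011156, -0.00067644,
       -0.00113088]), 'tau': array([-5.78409599e-04, -4.12261176e+01, -2.59742296e+01, -3.58453699e-04,
        4.11797926e-03, -1.23038126e-05]), 'eef_pos': array([5.24762369e+02, 2.93367871e-02, 2.47725207e+02]), 'ee_rot': array([-5.50483105e-04,  7.07107369e-01,  7.07105895e-01, -3.45362770e-04]), 'force': array([0.73625718, 0.01249071, 0.06751668]), 'wrist_torque': array([-0.04771967,  0.08593255, -0.05220096]), 'grip_force': 0.0, 'grip_width': 1.0007164373699735} 17.0
scene {'fov_y': 43.83056065083046, 'cx': 333.6212540880774, 'cy': 204.80050847432594, 'position': array([1043.49922585, -427.43919637,  807.55053207]), 'attitude': array([-0.3825628 ,  0.84832861,  0.33610699, -0.14497024]), 'shot': 1}
press [([178.0, 336.0], 0.71)]
gauge_red [([367.0, 257.0], 0.87), ([426.0, 187.0], 0.67), ([318.0, 168.0], 0.67)]
knob_top [([196.0, 284.0], 0.79)]
gauge_mat [
[... 727 characters left out ...]
{'fov_y': 65.70646984690485, 'cx': 315.5156715762043, 'cy': 199.1473691671832, 'tool_from_camera': array([[ 1.21479936e-03, -9.47361652e-01, -3.20163121e-01,
         8.15303036e+01],
       [ 9.99998434e-01,  1.56285172e-03, -8.30165353e-04,
        -1.78430066e-02],
       [ 1.28683430e-03, -3.20161611e-01,  9.47362067e-01,
        -1.26802418e+02],
       [ 0.00000000e+00,  0.00000000e+00,  0.00000000e+00,
         1.00000000e+00]]), 'shot': 3}
press [([331.0, 304.0], 0.82)]
gauge_red [([104.0, 20.0], 0.88), ([386.0, 58.0], 0.73)]
knob_top [([335.0, 338.0], 0.73)]
gauge_mat [([312.0, 68.0], 0.69)]
weight_a [([487.0, 184.0], 0.78), ([213.0, 253.0], 0.63)]
upper_die [([334.0, 341.0], 0.52)]
```

View pics/scene0.png

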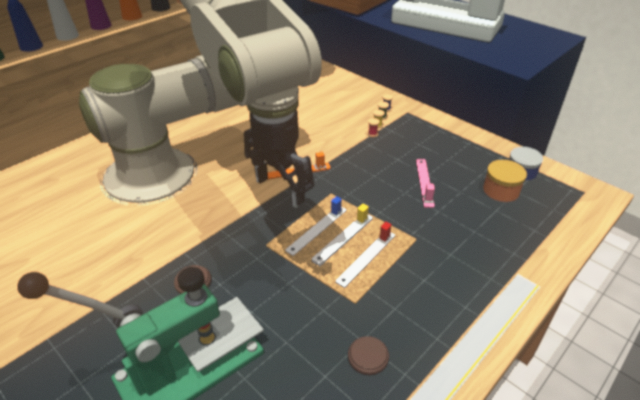

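View pics/side0.png

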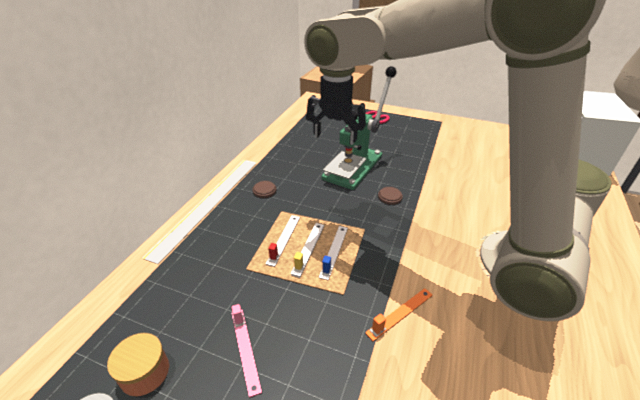

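View pics/wrist0.png

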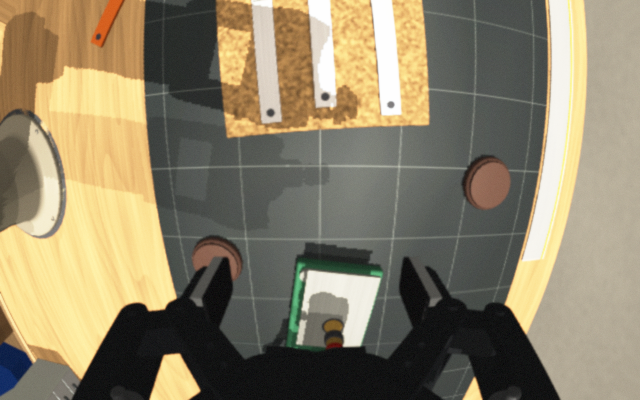

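```bash
cat > h.py <<'E'
import numpy as np,cv2
from rig import *
from scipy.spatial.transform import Rotation as R
from scipy.optimize import least_squares
def rot(q): return R.from_quat([q[1],q[2],q[3],q[0]]).as_matrix()
def shot(n):
    s=sense(); p=capture(n); p["f"]=200/np.tan(np.radians(p["fov_y"]/2)); p["n"]=n
    if n=="wrist":
        T=np.array(p["tool_from_camera"]); Rt=rot(s["ee_rot"])
        p["R"]=Rt@T[:3,:3]; p["t"]=s["eef_pos"]+Rt@T[:3,3]
    else: p["R"]=rot(p["attitude"]); p["t"]=np.array(p["position"])
    return p
def proj(p,X):
    c=(np.atleast_2d(X)-p["t"])@p["R"]
    if p["n"]=="wrist":
        r=np.hypot(c[:,0],c[:,1]); k=np.arctan2(r,c[:,2])/np.maximum(r,1e-9)
    else: k=1/c[:,2]
    return np.c_[p["cx"]+p["f"]*k*c[:,0],p["cy"]+p["f"]*k*c[:,1]]
def ray(p,u):
    d=(np.array(u,float)-[p["cx"],p["cy"]])/p["f"]
    if p["n"]=="wrist":
        th=np.hypot(*d); v=np.r_[d/max(th,1e-9)*np.sin(th),np.cos(th)]
    else: v=np.r_[d,1]
    v=p["R"]@v; return p["t"],v/np.linalg.norm(v)
def onz(p,u,z):
    o,v=ray(p,u); return o+v*(z-o[2])/v[2]
def tri(obs):
    A=0;b=0
    for p,u in obs:
        o,v=ray(p,u); M=np.eye(3)-np.outer(v,v); A=A+M; b=b+M@o
    X=np.linalg.solve(A,b); return X,[np.linalg.norm((np.eye(3)-np.outer(ray(p,u)[1],ray(p,u)[1]))@(X-p["t"])) for p,u in obs]
def blob(p,lo,hi,roi=None):
    h=cv2.cvtColor(p["pixels"],cv2.COLOR_BGR2HSV); m=cv2.inRange(h,np.array(lo),np.array(hi))
    if lo[0]==0: m|=cv2.inRange(h,np.array((172,lo[1],lo[2])),np.array((180,255,255)))
    n,l,s,c=cv2.connectedComponentsWithStats(m); 
    return [(c[i].round(1).tolist(),int(s[i,4])) for i in np.argsort(-s[:,4]) if i>0 and s[i,4]>15][:5]
E
python3 - <<'E'
from h import *
np.set_printoptions(precision=1,suppress=True)
a=shot("scene");b=shot("side");w=shot("wrist")
for p in(a,b): print(p["n"],blob(p,(0,150,60),(6,255,255)))
print("grip tri",tri([(a,(385,230)),(b,(273,250))]))
print("knob",tri([(a,(191,277)),(b,(351,124))]))
for n,u in dict(tip=(390,104),mat=(228,137),mat2=(429,124)).items(): print(n,onz(w,u,8))
print("plate",onz(w,(308,268),52),onz(w,(381,277),52))
for n,u in dict(wa=(213,253),wb=(487,184)).items(): print(n,onz(w,u,18))
for n,u in dict(tip=(341,281),wb=(369,352),platec1=(237,302),platec2=(263,330)).items(): print(n,onz(a,u,8 if n=='tip' else 52))
for n,u in dict(c1=(282,213),c2=(365,236),c3=(347,288),c4=(250,266)).items(): print(n,onz(b,u,6))
E
```

```text
scene [([384.9, 229.7], 127), ([372.5, 130.4], 24)]
side [([272.5, 250.6], 108), ([384.2, 118.5], 53), ([372.0, 112.9], 38)]
grip tri (array([598.1, 230.1,  34.8]), [np.float64(0.5722127508087271), np.float64(0.5722127508085563)])
knob (array([ 536.6, -198.6,  191. ]), [np.float64(5.340245074136454), np.float64(5.340245074136413)])
tip [613.1  77.    8. ]
mat [418.   37.2   8. ]
mat2 [664.1  55.3   8. ]
plate [ 515.7 -115.8   52. ] [ 606.9 -130.5   52. ]
wa [ 385.2 -116.8   18. ]
wb [753.5 -17.4  18. ]
tip [610.8  73.1   8. ]
wb [774.7 -37.   52. ]
platec1 [ 527.4 -125.4   52. ]
platec2 [ 609.2 -132.6   52. ]
c1 [655.6  65.5   6. ]
c2 [404.9  67.3   6. ]
c3 [395.4 250.2   6. ]
c4 [640.2 275.9   6. ]
```

>>> drive_tool(commands="0.1 0.36 0 0 0 0 100;0.1 0.36 0 0 0 0 100;0.1 0.36 0 0 0 0 100;0.1 0.36 0 0 0 0 100;0.1 0.36 0 0 0 0 60;0 0 0 0 0 0 60;0 0 0 0 0 0 60")

```text
time_s: 1.78
eef_pos: [574.9, 181.4, 247.7]
ee_rot: [-0.0, 0.706, 0.708, -0.0]
force: [-0.9, 0.5, -0.7]
grip_width: 0.611
grip_force: 0.0
```

```bash
python3 - <<'E'
from h import *
np.set_printoptions(precision=1,suppress=True)
w=shot("wrist"); cv2.imwrite("pics/w1.png",w["pixels"])
import pickle; pickle.dump(w,open("w1.pkl","wb"))
print(sense()["eef_pos"],blob(w,(0,150,60),(6,255,255)))
E
```

```text
[574.9 180.2 247.9] [([338.3, 130.0], 334)]
```

View pics/w1.png

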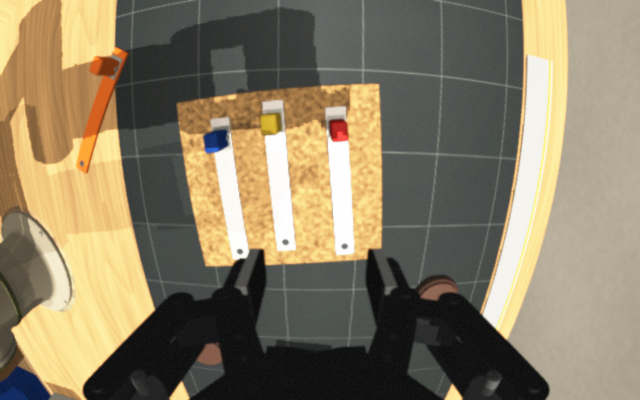

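```bash
cat >> h.py <<'E'
def gmodel(v,pts):
    x,y,z,a=v; c,s=np.cos(a),np.sin(a); P=np.array(pts,float)
    return np.c_[x+c*P[:,0]-s*P[:,1],y+s*P[:,0]+c*P[:,1],z+P[:,2]]
def gfit(obs,v0,t=6,free_z=True):
    # obs: (cam, pixel, model point)
    def f(v):
        vv=v if free_z else np.r_[v[:2],v0[2],v[2]]
        return np.concatenate([(proj(p,gmodel(vv,[m]))[0]-u)/p["f"]*400 for p,u,m in obs])
    r=least_squares(f,v0 if free_z else np.r_[v0[:2],v0[3]],loss="soft_l1"); return r.x,r.fun.reshape(-1,2)
E
python3 - <<'E'
from h import *
import pickle
np.set_printoptions(precision=2,suppress=True)
w=pickle.load(open("w1.pkl","rb")); a=shot("scene"); b=shot("side")
g=cv2.cvtColor(w["pixels"],cv2.COLOR_BGR2GRAY)
q=np.array([[326,108],[346,107],[335,254],[354,253]],np.float32).reshape(-1,1,2)
c=cv2.cornerSubPix(g,q.copy(),(4,4),(-1,-1),(3,50,.01)).reshape(-1,2); print(c)
M=[(-95,12,6),(-95,-12,6),(95,12,6),(95,-12,6)]
# image right = +world x ; gauge x=-y world -> gauge y=+x world: left = -y
M=[(-95,-12,6),(-95,12,6),(95,-12,6),(95,12,6)]
obs=[(w,c[i],M[i]) for i in range(4)]
ra=blob(a,(0,150,60),(6,255,255))[0][0]; rb=blob(b,(0,150,60),(6,255,255))[0][0]
print(ra,rb,tri([(a,ra),(b,rb),(w,(338.3,130))]))
for fz in(True,False):
    v,res=gfit(obs+([(a,ra,(-70,0,30)),(b,rb,(-70,0,30))] if fz else []),np.array([605,165,6,-1.5]),free_z=fz); print(v,res.tolist())
for u in [(177,103),(381,84),(381,249),(205,266)]: print(onz(w,u,6))
for i,n in((a,"a"),(b,"b")):
    x=i["pixels"]; 
    y=x[180:300,260:430] if n=="a" else x[205:295,240:375]
    cv2.imwrite(f"pics/c{n}.png",cv2.resize(y,None,fx=4,fy=4,interpolation=cv2.INTER_CUBIC))
E
```

```text
[[324.92 107.53]
 [347.48 108.94]
 [335.   254.  ]
 [354.2  251.96]]
[384.7, 230.1] [272.5, 250.7] (array([598.66, 229.65,  33.74]), [np.float64(1.0247576030075787), np.float64(1.4488996654226607), np.float64(1.6710094936853253)])
[605.89 157.91   3.16  -1.49] [[1.1077515226173629, 0.48137253751086484], [-1.5534232124721734, -3.067995551872064], [0.8147231626697508, -0.28973877280360555], [-1.0126726322892248, 0.5229756383344203], [-0.004009924315405992, 1.1350713914780195], [0.06740129245441362, -1.1844465429446196]]
[605.83 158.47  -1.49] [[1.1981087022731125, -0.04826162599469675], [-1.2519258281285366, -3.593286852425885], [0.8797750456955369, 0.5543283203696057], [-0.7922767643367715, 1.3635994061087737]]
[400.61 264.66   6.  ]
[651.25 282.18   6.  ]
[664.    67.12   6.  ]
[414.94  35.48   6.  ]
```

>>> drive_tool(commands="0 -0.4 0 0 0 0 60;0 -0.4 0 0 0 0 60;-0.1 -0.4 0.1 0 0 0 60;-0.1 -0.4 0.1 0 0 0 60;0 -0.4 0.1 0 0 0 30;0 -0.4 0.1 0 0 0 0;0 -0.4 0.1 0 0 0 0;0 -0.2 0 0 0 0 0;0 0 0 0 0 0 0;0 0 0 0 0 0 0")

```text
time_s: 2.77
eef_pos: [554.7, -120.2, 297.9]
ee_rot: [-0.0, 0.708, 0.706, 0.0]
force: [0.7, 0.7, -1.1]
grip_width: 0.0
grip_force: 0.0
```

```bash
python3 - <<'E'
from h import *
np.set_printoptions(precision=1,suppress=True)
w=shot("wrist"); cv2.imwrite("pics/w2.png",cv2.resize(w["pixels"][60:,150:550],(800,680))[:600])
import pickle; pickle.dump(w,open("w2.pkl","wb"))
print(sense()["eef_pos"],w["t"],[b for b in boxes_of(w,"knob_top")])
E
```

```text
[ 554.9 -119.   297.9] [555.  -38.7 424.8] [{'position': [458.9, 93.2], 'confidence': 0.59}, {'position': [312.3, 235.4], 'confidence': 0.44}, {'position': [301.5, 11.0], 'confidence': 0.27}]
```

View pics/w2.png

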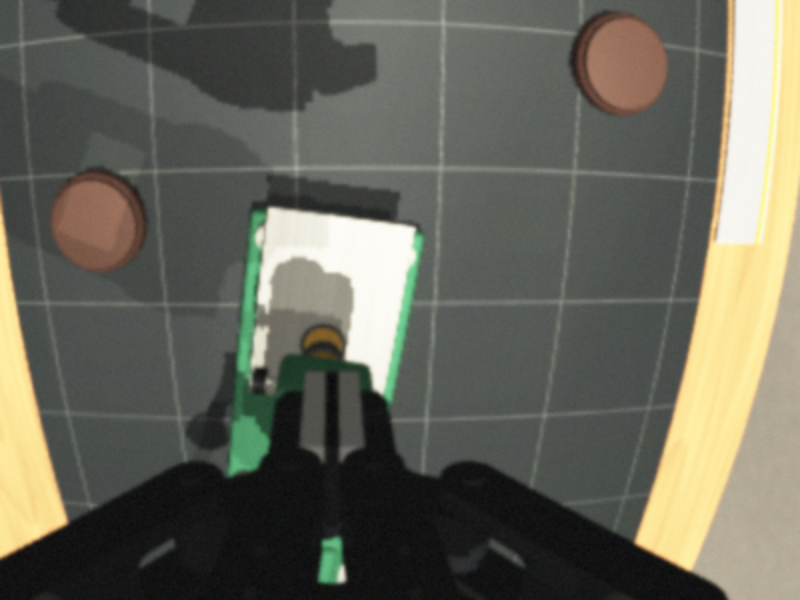

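>>> drive_tool(commands="0 -0.25 0.2 0 0 0 0;0 -0.25 0.2 0 0 0 0;0 -0.15 0.1 0 0 0 0;0 0 0 0 0 0 0;0 0 0 0 0 0 0")

```text
time_s: 3.28
eef_pos: [555.4, -182.9, 347.7]
ee_rot: [-0.0, 0.707, 0.707, 0.0]
force: [-0.7, -0.3, -0.4]
grip_width: 0.002
grip_force: 0.0
```

```bash
python3 - <<'E'
from h import *
np.set_printoptions(precision=1,suppress=True)
w=shot("wrist"); im=cv2.resize(w["pixels"][60:,150:550],(800,680))[:600]; 
import pickle; pickle.dump(w,open("w3.pkl","wb"))
cv2.imwrite("pics/w3.png",im)
print(sense()["eef_pos"],w["t"],[b for b in boxes_of(w,"knob_top")])
a=shot("scene");b=shot("side")
A=cv2.resize(a["pixels"][250:400,110:280],None,fx=4,fy=4,interpolation=cv2.INTER_CUBIC)[:600]
B=cv2.resize(b["pixels"][110:200,300:400],None,fx=6,fy=6,interpolation=cv2.INTER_CUBIC)
cv2.imwrite("pics/A.png",A);cv2.imwrite("pics/B.png",B)
for p in(a,b): print([x for x in boxes_of(p,"knob_top")])
E
```

```text
[ 555.3 -182.3  347.2] [ 555.4 -101.4  474.6] [{'position': [310.8, 218.8], 'confidence': 0.8}]
[{'position': [193.2, 283.2], 'confidence': 0.75}, {'position': [203.8, 277.7], 'confidence': 0.36}]
[{'position': [347.4, 120.0], 'confidence': 0.59}, {'position': [354.8, 149.8], 'confidence': 0.17}]
```

View pics/w3.png

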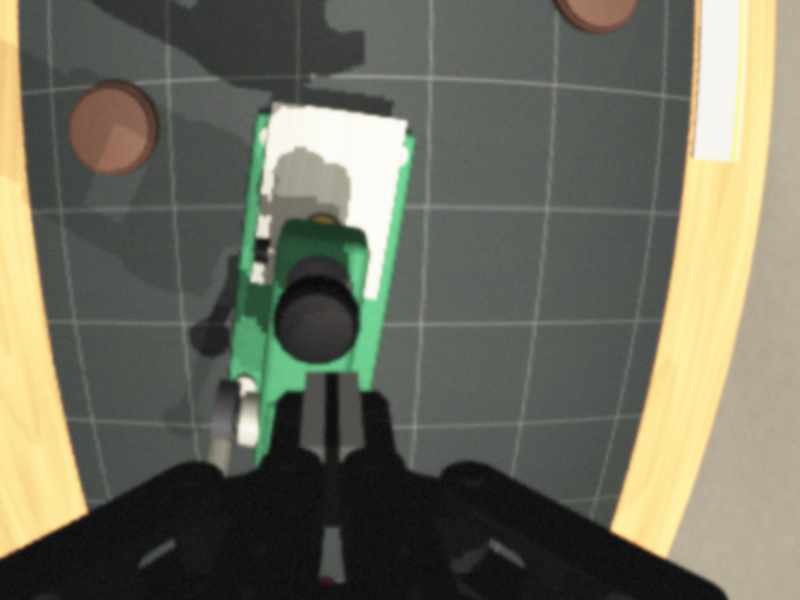

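View pics/A.png

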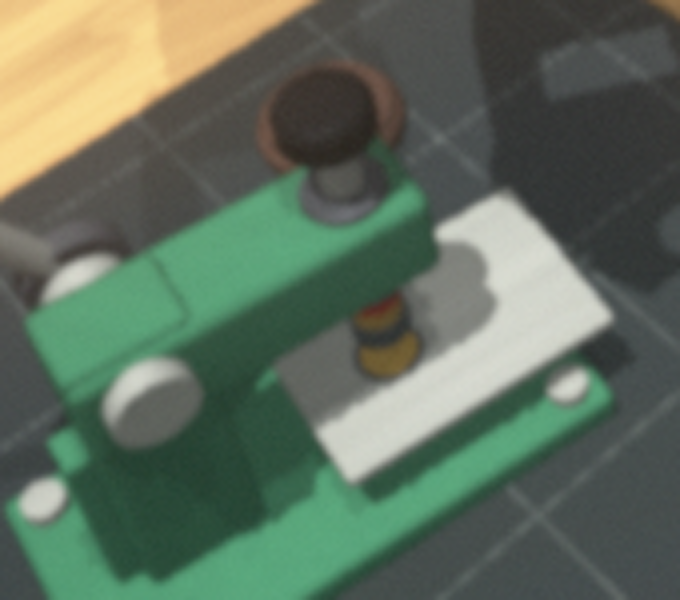

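```bash
python3 - <<'E'
from h import *
import pickle
np.set_printoptions(precision=2,suppress=True)
w2=pickle.load(open("w2.pkl","rb"));w=pickle.load(open("w3.pkl","rb"));a=shot("scene");b=shot("side")
F=[(-87,-46,0),(-87,46,0),(43,46,0)]
O=[(w,(286.3,111.8),F[0]),(w,(354.3,120.8),F[1]),(w2,(283.8,163.3),F[0]),(w2,(357.8,173.8),F[1]),(a,(236,297.2),F[0]),(a,(262.7,329.7),F[1]),(a,(197.7,370.2),F[2])]
K=[(w,(308,220.5)),(a,(190.9,276.4))]
print("knob tri",tri(K))
print("corners",[tri([(w,O[i][1]),(a,O[i+4][1]),(w2,O[i+2][1])]) for i in(0,1)])
def f(v):
    r=[(proj(p,gmodel(v[:4],[m]))[0]-u)/p["f"]*400 for p,u,m in O]
    r+=[(proj(p,gmodel(v[:4],[(0,0,150+v[4])]))[0]-u)/p["f"]*400 for p,u in K]
    return np.concatenate(r)
s=least_squares(f,[550,-200,52,-1.6,20],loss="soft_l1");print(s.x,s.fun.reshape(-1,2).tolist())
v=s.x; np.save("press.npy",v)
# blobs check of knob in w3
g=cv2.cvtColor(w["pixels"],cv2.COLOR_BGR2GRAY)
# predictions drawn
im=cv2.resize(w["pixels"][60:,150:550],(800,680))
P=lambda z,r:[(r*np.cos(t),r*np.sin(t),z) for t in np.linspace(0,6.28,40)]
for cam,off,sc,src,n in((w,(150,60),2,w["pixels"][60:360,150:550],"o1"),(a,(110,250),4,a["pixels"][250:400,110:280],"o2"),(b,(300,90),6,b["pixels"][90:190,300:400],"o3")):
    im=cv2.resize(src,None,fx=sc,fy=sc,interpolation=cv2.INTER_CUBIC)
    for pts,c in((P(150+v[4],20),(0,0,255)),(P(126+v[4],20),(0,255,255)),(P(0,15.5),(255,0,0)),(P(v[4],13),(255,0,255)),([F[0],F[1],F[2],(43,-46,0),F[0]],(255,255,0))):
        q=((proj(cam,gmodel(v[:4],pts))-off+.5)*sc-.5).round().astype(int)
        cv2.polylines(im,[q.reshape(-1,1,2)],False,c,1)
    cv2.imwrite(f"pics/{n}.png",im)
x=[cv2.imread(f"pics/o{i}.png") for i in(1,2,3)]
x=[cv2.copyMakeBorder(i[:600],0,600-min(600,i.shape[0]),0,0,cv2.BORDER_CONSTANT) for i in x]
cv2.imwrite("pics/ov.png",np.hstack([cv2.resize(x[0][:, 180:480],(300,600)),cv2.resize(x[1],(500,441))[:441] if 0 else cv2.resize(x[2],(500,600))]))
E
```

```text
knob tri (array([ 548.83, -208.91,  215.11]), [np.float64(0.6703914246250208), np.float64(0.6703914246250706)])
corners [(array([ 515.1 , -118.92,   49.14]), [np.float64(0.7471191057401325), np.float64(0.4441992859370801), np.float64(0.41324506021982105)]), (array([ 607.46, -131.77,   50.42]), [np.float64(0.39589725742832704), np.float64(0.14730006348695823), np.float64(0.28758700194087244)])]
[ 548.64 -210.81   51.37   -1.72   11.27] [[0.3083692211219934, -1.3983224818384872], [-0.9446473981031087, -0.21727245628026595], [0.5496297234615608, 0.0012092569672815308], [-0.33656592664163376, -0.20464532144738876], [0.13029459399506246, -0.6088078412518939], [-0.0506515738904024, -0.5802456071312025], [-1.1741315432737374, 0.14838101529059117], [0.4611661159288852, 0.4284146782705802], [-1.0194488463748854, 1.2890678867797651]]
```

View pics/ov.png

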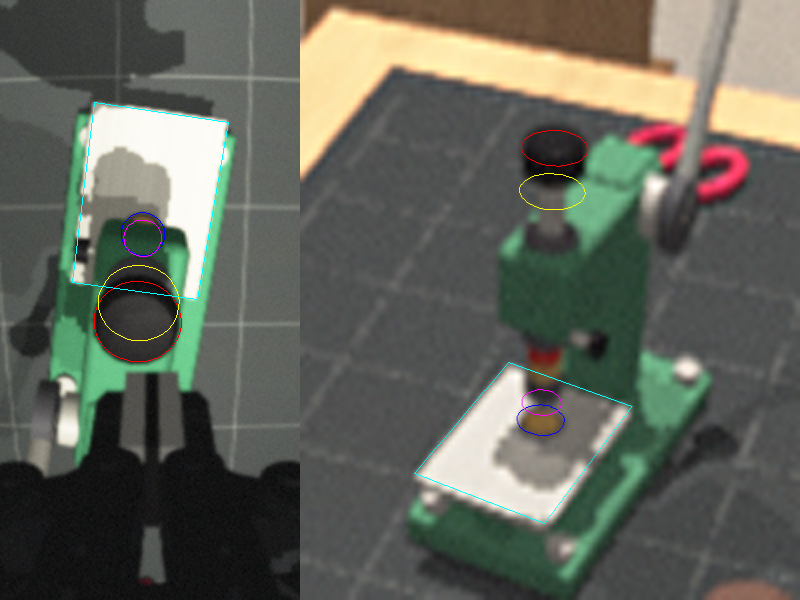

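>>> drive_tool(commands="0.05 0.35 0 0 0 0.05 53;0.05 0.35 0 0 0 0.05 53;0.05 0.35 0 0 0 0 53;0.05 0.35 -0.2 0 0 0 53;0.05 0.35 -0.3 0 0 0 53;0.05 0.35 -0.3 0 0 0 53;0.05 0.35 -0.3 0 0 0 53;0.05 0.35 -0.3 0 0 0 53;0.05 0.35 -0.3 0 0 0 53;0 0.37 -0.3 0 0 0 53;0 0 0 0 0 0 53;0 0 0 0 0 0 53;0 0 0 0 0 0 53")

```text
time_s: 4.77
eef_pos: [598.1, 145.8, 167.5]
ee_rot: [0.0, 0.679, 0.734, 0.0]
force: [0.1, -0.1, 0.2]
grip_width: 0.529
grip_force: 0.0
```

```bash
python3 - <<'E'
from h import *
import pickle
np.set_printoptions(precision=2,suppress=True)
w1=pickle.load(open("w1.pkl","rb"))
B,T=onz(w1,(336,107.5),12),onz(w1,(344.7,253.7),12); print("w1 ends",B,T,np.linalg.norm(T-B),np.arctan2(*(T-B)[[1,0]]))
s=sense();print(s["eef_pos"],s["ee_rot"])
w=shot("wrist");pickle.dump(w,open("w4.pkl","wb"))
print(blob(w,(0,150,60),(6,255,255)))
cv2.imwrite("pics/w4.png",w["pixels"])
E
```

```text
w1 ends [597.77 252.31  12.  ] [613.73  63.85  12.  ] 189.13165368368593 -1.4863001515839733
[598.12 145.84 167.49] [0.   0.68 0.73 0.  ]
[([325.1, 96.7], 565)]
```

View pics/w4.png

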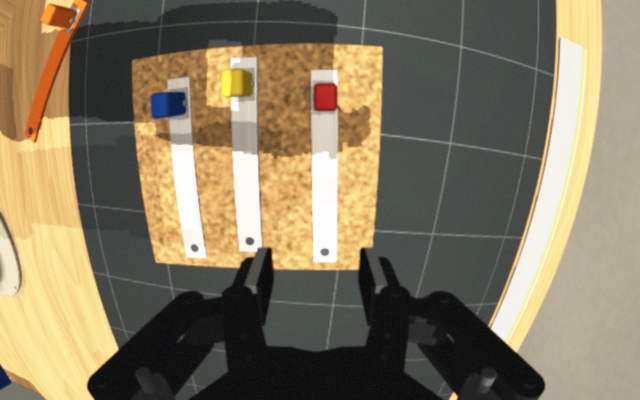

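```bash
python3 - <<'E'
from h import *
import pickle
np.set_printoptions(precision=2,suppress=True)
w1=pickle.load(open("w1.pkl","rb"));w=pickle.load(open("w4.pkl","rb"));a=shot("scene");b=shot("side")
M=[(-95,0,6),(95,0,6)]
O=[(w1,(336,107.5),M[0]),(w1,(344.7,253.7),M[1]),(w,(324,69.5),M[0]),(w,(325.5,262),M[1]),(a,(384.7,230.1),(-70,0,30)),(b,(272.5,250.7),(-70,0,30))]
v,r=gfit(O,np.array([605,158,6,-1.49]));print(v,r.tolist())
v,r=gfit(O[:4],np.array([605,158,6,-1.49]),free_z=False);print(v)
g=np.r_[v[:2],6,v[2]];np.save("g0.npy",g);print("grip",gmodel(g,[(-70,0,30)]))
s=sense();R_=rot(s["ee_rot"]);print("tool y yaw",np.arctan2(R_[1,1],R_[0,1]))
E
```

```text
[605.8  158.69   6.58  -1.48] [[-0.6809349021921368, -1.0740240527726157], [0.7886647397155331, 0.06553571487950749], [0.37255446901515404, 0.7662595580315863], [-0.565055677508104, -0.360171476876115], [0.06580884616545042, -0.004841490881612998], [0.07137048663141479, -1.92399594488105]]
[605.86 158.42  -1.48]
grip [[599.46 228.12  36.  ]]
tool y yaw 0.07716707977428185
```

>>> drive_tool(commands="0.01 0.3 0 0 0 0.02 53;0 0.3 -0.1 0 0 0 53;0 0.22 -0.2 0 0 0 53;0 0 -0.3 0 0 0 53;0 0 -0.3 0 0 0 53;0 0 -0.25 0 0 0 53;0 0 -0.16 0 0 0 53;0 0 0 0 0 0 53;0 0 0 0 0 0 53", force=40)

```text
time_s: 5.67
eef_pos: [599.3, 227.4, 36.5]
ee_rot: [0.0, 0.673, 0.739, 0.0]
force: [0.1, -0.6, 1.0]
grip_width: 0.534
grip_force: 0.0
```

>>> drive_tool(commands="0 0 0 0 0 0 0;0 0 0 0 0 0 0;0 0 0 0 0 0 0;0 0 0 0 0 0 0;0 0 0 0 0 0 0;0 0 0 0 0 0 0", force=40)

```text
time_s: 6.17
eef_pos: [599.8, 228.1, 37.8]
ee_rot: [0.001, 0.673, 0.74, 0.001]
force: [-0.3, -1.2, 8.1]
grip_width: 0.205
grip_force: 41.2
```

```bash
python3 - <<'E'
from h import *
np.set_printoptions(precision=4,suppress=True)
s=sense();R_=rot(s["ee_rot"]);print(s["eef_pos"],s["force"],s["grip_width"],s["grip_force"],"yaw",np.arctan2(R_[1,1],R_[0,1]))
v=np.load("press.npy")
g=np.load("g0.npy")
# tool xy relative grip in gauge frame ~0; targets: gauge origin at press x=-75-? 
for ox in(-150,-95,-45,-40):
    print(ox,gmodel(v[:4],[(ox-70,0,0)])[0][:2])
print("press yaw",v[3],"turn",(v[3]-g[3])/(np.pi/4))
E
```

```text
[599.785  228.0558  37.809 ] [-0.3216 -1.1892  8.0639] 0.20510010357842173 41.179829835891724 yaw 0.09409330444046103
-150 [580.3577   6.8908]
-95 [572.4271 -47.5345]
-45 [565.2176 -97.012 ]
-40 [ 564.4966 -101.9597]
press yaw -1.7154917020339315 turn -0.30074177871147734
```

>>> drive_tool(commands="0 0 0.1 0 0 0 0;0 0 0.2 0 0 0 0;0 0 0.25 0 0 0 0;-0.02 -0.22 0.2 0 0 -0.03 0;-0.02 -0.22 0 0 0 -0.03 0;-0.02 -0.22 0 0 0 -0.03 0;-0.02 -0.22 0 0 0 -0.03 0;-0.02 -0.22 0 0 0 -0.03 0;-0.02 -0.22 0 0 0 -0.03 0;-0.02 -0.22 0 0 0 -0.03 0;-0.02 -0.22 0 0 0 -0.03 0;-0.02 -0.22 0 0 0 -0.03 0;-0.02 -0.22 0 0 0 -0.03 0;0 0 0 0 0 0 0;0 0 0 0 0 0 0;0 0 0 0 0 0 0")

```text
time_s: 7.5
eef_pos: [578.9, 8.6, 111.4]
ee_rot: [0.0, 0.755, 0.656, 0.0]
force: [0.2, 0.1, -0.2]
grip_width: 0.2
grip_force: 40.1
```

```bash
python3 - <<'E'
from h import *
np.set_printoptions(precision=4,suppress=True)
s=sense();R_=rot(s["ee_rot"]);print(s["eef_pos"],s["force"],s["grip_width"],s["grip_force"],"yaw",np.arctan2(R_[1,1],R_[0,1]))
a=shot("scene");b=shot("side");w=shot("wrist")
A=cv2.resize(a["pixels"][220:380,130:330],None,fx=2,fy=2,interpolation=cv2.INTER_CUBIC)
B=cv2.resize(b["pixels"][90:250,260:460],None,fx=2,fy=2,interpolation=cv2.INTER_CUBIC)
C=w["pixels"][120:360,120:520]
cv2.imwrite("pics/t1.png",np.vstack([np.hstack([A,B]),np.hstack([C,C*0])[:280]]))
E
```

```text
[578.87     8.5694 111.35  ] [ 0.2187  0.1001 -0.2404] 0.20034830193400668 40.13153672218323 yaw -0.14092591538531718
```

View pics/t1.png

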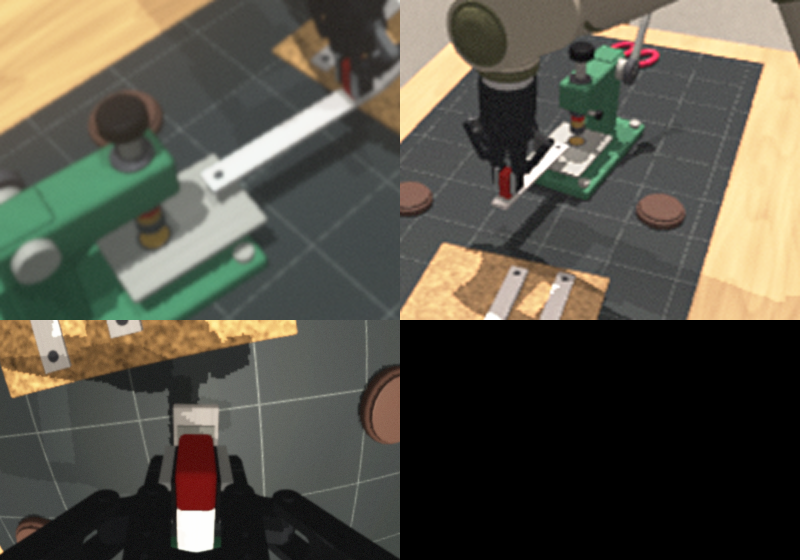

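>>> drive_tool(commands="0.017 0 -0.1 0 0 -0.005 0;0 0 -0.1 0 0 0 0;0 0 -0.035 0 0 0 0;-0.0145 -0.1 0 0 0 0 0;-0.0145 -0.1 0 0 0 0 0;-0.0145 -0.1 0 0 0 0 0;-0.0145 -0.1 0 0 0 0 0;0 0 0 0 0 0 0;0 0 0 0 0 0 0")

```text
time_s: 8.4
eef_pos: [574.7, -32.8, 87.6]
ee_rot: [0.0, 0.757, 0.653, 0.0]
force: [-0.4, 0.8, -1.4]
grip_width: 0.206
grip_force: 40.1
```

```bash
cat > st.py <<'E'
from h import *
np.set_printoptions(precision=2,suppress=True)
s=sense();R_=rot(s["ee_rot"]);v=np.load("press.npy");d=s["eef_pos"]-v[:3];c,n=np.cos(v[3]),np.sin(v[3])
print("t",round(s["time_s"],2),"tcp",s["eef_pos"],"F",s["force"],"M",s["wrist_torque"],"grip",s["grip_width"],s["grip_force"],"yaw",np.arctan2(R_[1,1],R_[0,1])-v[3]-np.pi/2)
print("press frame tcp",c*d[0]+n*d[1],-n*d[0]+c*d[1],"ext F along",c*s["force"][0]+n*s["force"][1],"lat",-n*s["force"][0]+c*s["force"][1])
E
python3 st.py
```

```text
t 8.4 tcp [574.73 -32.83  87.65] F [-0.39  0.84 -1.39] M [0.03 0.   0.01] grip 0.20600353957647094 40.13231098651886 yaw -0.0020539097525105188
press frame tcp -179.88049099757123 0.16110405487234658 ext F along -0.7728565847026634 lat -0.5082566284579391
```

>>> drive_tool(commands="-0.0145 -0.1 0 0 0 0 0;-0.0145 -0.1 0 0 0 0 0;-0.0145 -0.1 0 0 0 0 0;-0.0145 -0.1 0 0 0 0 0;-0.0145 -0.1 0 0 0 0 0;-0.0145 -0.1 0 0 0 0 0;-0.0145 -0.1 0 0 0 0 0;0 0 0 0 0 0 0;0 0 0 0 0 0 0")

```text
time_s: 9.15
eef_pos: [564.5, -102.5, 87.4]
ee_rot: [-0.0, 0.757, 0.654, 0.0]
force: [0.1, 0.9, -1.1]
grip_width: 0.202
grip_force: 40.1
```

```bash
python3 st.py; python3 - <<'E'
from h import *
a=shot("scene");b=shot("side")
v=np.load("press.npy")
# knob position in images by prediction vs earlier, upper die moved?
for p in(a,b): print(blob(p,(0,150,60),(6,255,255)))
E
```

```text
t 9.15 tcp [ 564.49 -102.5    87.38] F [ 0.14  0.86 -1.08] M [ 0.05  0.   -0.01] grip 0.20175467953933007 40.134714245796204 yaw -0.001622250403054526
press frame tcp -109.46922519267451 0.07548806711199063 ext F along -0.8713093078791272 lat 0.017229372429289097
[([372.5, 130.9], 19)]
[([330.7, 168.4], 57), ([384.2, 118.5], 53), ([372.0, 112.9], 38)]
```

>>> drive_tool(commands="0 0 -0.01 0 0 0 0;0 0 -0.01 0 0 0 0;0 0 -0.01 0 0 0 0;0 0 0 0 0 0 0;0 0 0 0 0 0 0")

```text
time_s: 9.67
eef_pos: [564.6, -101.8, 84.4]
ee_rot: [-0.0, 0.756, 0.654, -0.0]
force: [-0.2, -0.2, -0.6]
grip_width: 0.204
grip_force: 40.2
```

```bash
python3 st.py
```

```text
t 9.67 tcp [ 564.61 -101.79   84.36] F [-0.17 -0.15 -0.62] M [ 0.08 -0.   -0.02] grip 0.20420939808530167 40.15774726867676 yaw -0.00029864691583059155
press frame tcp -110.18426382712968 0.08573729974891009 ext F along 0.17435838477106386 lat -0.14519946772332118
```

>>> drive_tool(commands="0 0 -0.005 0 0 0 0;0 0 -0.005 0 0 0 0;0 0 0 0 0 0 0;0 0 0 0 0 0 0")

```text
time_s: 10.0
eef_pos: [564.7, -101.9, 83.7]
ee_rot: [0.0, 0.757, 0.654, 0.0]
force: [-0.1, 1.3, 3.1]
grip_width: 0.206
grip_force: 40.6
```

```bash
python3 st.py
```

```text
t 10.0 tcp [ 564.68 -101.88   83.69] F [-0.1   1.34  3.06] M [0.28 0.15 0.02] grip 0.20574796670900733 40.565972328186035 yaw -0.000578355485689519
press frame tcp -110.10229917169148 0.168557600333326 ext F along -1.316240926434782 lat -0.2929643887187373
```

>>> drive_tool(commands="0 0 0.005 0 0 0 0;0 0 0 0 0 0 28;0 0 0 0 0 0 40;0 0 0 0 0 0 50;0 0 0 0 0 0 50;0 0 0 0 0 0 50")

```text
time_s: 10.5
eef_pos: [564.6, -102.0, 83.8]
ee_rot: [-0.0, 0.757, 0.654, -0.0]
force: [-0.6, -0.1, -0.0]
grip_width: 0.503
grip_force: 0.0
```

```bash
python3 st.py; python3 - <<'E'
from h import *
a=shot("scene");b=shot("side")
for p in(a,b): print(blob(p,(0,150,60),(6,255,255)))
E
```

```text
t 10.5 tcp [ 564.56 -102.     83.84] F [-0.63 -0.08 -0.01] M [ 0.03 -0.03 -0.02] grip 0.502684384769676 0.0 yaw -0.0006077771780570451
press frame tcp -109.96467257240943 0.06757468817694168 ext F along 0.17423944799410726 lat -0.6135997985843186
[([255.0, 297.3], 56), ([372.8, 130.5], 20)]
[([331.5, 169.7], 70), ([384.2, 118.5], 54), ([372.0, 112.9], 38)]
```

>>> drive_tool(commands="0 0 0.15 0 0 0 50;0 0 0.35 0 0 0 50;0 0 0.4 0 0 0 50;0 0 0.4 0 0 0 50;0 0 0.37 0 0 0 0;-0.04 -0.27 0 0 0 0 0;-0.04 -0.27 0 0 0 0 0;-0.04 -0.27 0 0 0 0 0;-0.04 -0.27 0 0 0 0 0;0 0 0 0 0 0 0;0 0 0 0 0 0 0")

```text
time_s: 11.52
eef_pos: [548.3, -210.9, 250.6]
ee_rot: [-0.0, 0.757, 0.653, 0.0]
force: [0.5, 0.2, 0.6]
grip_width: 0.001
grip_force: 0.0
```

```bash
python3 st.py; python3 - <<'E'
from h import *
a=shot("scene");b=shot("side");w=shot("wrist")
ra,rb,rw=[blob(p,(0,150,60),(6,255,255)) for p in(a,b,w)]
print(ra,rb,rw)
v=np.load("press.npy");X=gmodel(v[:4],[(-110,0,27)])
print("pred",X,[proj(p,X) for p in(a,b,w)])
print("tri",tri([(a,ra[0][0]),(b,rb[0][0])]))
E
```

```text
t 11.52 tcp [ 548.27 -210.85  250.64] F [0.53 0.2  0.6 ] M [ 0.01  0.01 -0.01] grip 0.0008425948858571354 0.0 yaw -0.0026876707478225015
press frame tcp 0.09572571783129419 -0.3505359443171162 ext F along -0.2709106645181876 lat 0.49548954342595664
[([258.8, 295.3], 205), ([372.6, 130.8], 20)] [([331.6, 169.5], 68), ([384.2, 118.4], 52), ([372.0, 112.9], 37)] [([315.6, 68.3], 421)]
pred [[ 564.49664472 -101.95972321   78.36601027]] [array([[258.36213019, 296.83513546]]), array([[331.92360804, 168.8958611 ]]), array([[316.02599727,  70.3962614 ]])]
tri (array([563.53170635, -98.93508354,  78.67572601]), [np.float64(0.9053808653215372), np.float64(0.9053808653215766)])
```

>>> drive_tool(commands="0.004 0 -0.06 0 0 0 0;0 0 -0.06 0 0 0 0;0 0 -0.01 0 0 0 0;0 0 -0.01 0 0 0 0;0 0 -0.01 0 0 0 0;0 0 0 0 0 0 0")

```text
time_s: 12.17
eef_pos: [549.3, -209.3, 236.5]
ee_rot: [0.0, 0.756, 0.654, 0.001]
force: [0.2, 3.6, 5.9]
grip_width: 0.003
grip_force: 2.9
```

>>> drive_tool(commands="0 0 -0.01 0 0 0 0;0 0 -0.01 0 0 0 0;0 0 -0.01 0 0 0 0;0 0 -0.01 0 0 0 0;0 0 0 0 0 0 0")

```text
time_s: 12.58
eef_pos: [549.3, -209.2, 232.6]
ee_rot: [0.0, 0.756, 0.654, 0.001]
force: [0.2, 3.1, 6.7]
grip_width: 0.001
grip_force: 3.2
```

```bash
python3 st.py
```

```text
t 12.58 tcp [ 549.29 -209.25  232.62] F [0.23 3.06 6.72] M [ 0.49  0.06 -0.01] grip 0.0005504543794977929 3.225984999708089 yaw 0.00013518403588030914
press frame tcp -1.6425923948187056 0.42407079878810494 ext F along -3.0622586111944767 lat -0.2125590466135015
```

>>> drive_tool(commands="0 0 -0.01 0 0 0 0;0 0 -0.01 0 0 0 0;0 0 -0.01 0 0 0 0;0 0 -0.01 0 0 0 0;0 0 -0.01 0 0 0 0")

```text
time_s: 13.0
eef_pos: [549.3, -209.2, 227.8]
ee_rot: [0.0, 0.756, 0.654, 0.001]
force: [-0.3, 3.1, 8.2]
grip_width: -0.002
grip_force: 4.1
```

>>> drive_tool(commands="0 0 -0.005 0 0 0 0")

```text
time_s: 13.08
eef_pos: [549.3, -209.3, 227.2]
ee_rot: [0.0, 0.756, 0.654, 0.001]
force: [0.4, 2.4, 8.7]
grip_width: 0.001
grip_force: 4.1
```

>>> drive_tool(commands="0 0 -0.005 0 0 0 0")

```text
time_s: 13.17
eef_pos: [549.3, -209.2, 226.8]
ee_rot: [0.0, 0.756, 0.654, 0.001]
force: [-1.0, 4.0, 8.0]
grip_width: -0.002
grip_force: 4.1
```

>>> drive_tool(commands="0 0 -0.005 0 0 0 0")

```text
time_s: 13.25
eef_pos: [549.3, -209.3, 226.3]
ee_rot: [0.0, 0.756, 0.654, 0.001]
force: [-0.6, 3.5, 8.1]
grip_width: 0.002
grip_force: 4.1
```

>>> drive_tool(commands="0 0 -0.005 0 0 0 0")

```text
time_s: 13.33
eef_pos: [549.3, -209.3, 225.8]
ee_rot: [0.0, 0.756, 0.654, 0.001]
force: [-1.2, 4.3, 9.3]
grip_width: 0.002
grip_force: 4.1
```

>>> drive_tool(commands="0 0 -0.005 0 0 0 0")

```text
time_s: 13.42
eef_pos: [549.3, -209.3, 225.3]
ee_rot: [0.0, 0.756, 0.654, 0.001]
force: [-0.3, 2.8, 9.1]
grip_width: -0.005
grip_force: 4.1
```

>>> drive_tool(commands="0 0 -0.004 0 0 0 0")

```text
time_s: 13.5
eef_pos: [549.3, -209.3, 224.9]
ee_rot: [0.0, 0.756, 0.654, 0.001]
force: [-1.0, 3.6, 8.7]
grip_width: 0.001
grip_force: 4.1
```

>>> drive_tool(commands="0 0 -0.004 0 0 0 0")

```text
time_s: 13.58
eef_pos: [549.3, -209.2, 224.7]
ee_rot: [0.0, 0.756, 0.654, 0.001]
force: [-1.8, 3.3, 11.2]
grip_width: 0.0
grip_force: 5.7
```

>>> drive_tool(commands="0 0 -0.004 0 0 0 0")

```text
time_s: 13.67
eef_pos: [549.3, -209.3, 224.6]
ee_rot: [0.001, 0.756, 0.654, 0.001]
force: [-2.9, 3.5, 14.6]
grip_width: -0.001
grip_force: 6.6
```

>>> drive_tool(commands="0 0 0 0 0 0 0")

```text
time_s: 13.75
eef_pos: [549.3, -209.3, 224.6]
ee_rot: [0.001, 0.756, 0.654, 0.001]
force: [-2.7, 4.3, 10.6]
grip_width: 0.001
grip_force: 5.6
```

>>> drive_tool(commands="0 0 0.02 0 0 0 0;0 0 0.1 0 0 0 0;0 0 0.15 0 0 0 0;0.04 0.27 0 0 0 0 50;0.04 0.27 0 0 0 0 50;0.04 0.27 0 0 0 0 50;0.04 0.27 0 0 0 0 50;0 0 -0.3 0 0 0 50;0 0 -0.4 0 0 0 50;0 0 -0.3 0 0 0 50;0 0 0 0 0 0 50;0 0 0 0 0 0 50")

```text
time_s: 14.75
eef_pos: [564.8, -101.9, 150.2]
ee_rot: [-0.001, 0.757, 0.654, -0.0]
force: [0.3, -0.8, 0.4]
grip_width: 0.498
grip_force: 0.0
```

```bash
python3 st.py; python3 - <<'E'
from h import *
a=shot("scene");b=shot("side")
for p in(a,b): print(blob(p,(0,150,60),(6,255,255)))
E
```

```text
t 14.75 tcp [ 564.83 -101.9   150.25] F [ 0.27 -0.78  0.42] M [ 0.01 -0.06 -0.  ] grip 0.49777770802695537 0.0 yaw -0.0005356053715133147
press frame tcp -110.1035598948225 0.3205991846581089 ext F along 0.7310322919468462 lat 0.38206109881769174
[([258.7, 296.0], 185), ([372.5, 130.7], 19)]
[([331.6, 169.4], 70), ([384.3, 118.5], 53), ([372.0, 112.9], 38)]
```

>>> drive_tool(commands="0 0 -0.3 0 0 0 50;0 0 -0.25 0 0 0 50;0 0 -0.1 0 0 0 50;0 0 0 0 0 0 50;0 0 0 0 0 0 24;0 0 0 0 0 0 24;0 0 0 0 0 0 24")

```text
time_s: 15.43
eef_pos: [565.8, -102.3, 87.0]
ee_rot: [0.001, 0.757, 0.654, 0.001]
force: [-0.1, -0.3, -0.3]
grip_width: 0.239
grip_force: 0.0
```

>>> drive_tool(commands="0 0 0 0 0 0 20;0 0 0 0 0 0 15;0 0 0 0 0 0 0;0 0 0 0 0 0 0", force=40)

```text
time_s: 15.77
eef_pos: [565.6, -102.2, 86.9]
ee_rot: [0.001, 0.757, 0.654, 0.001]
force: [-1.2, -0.8, 6.7]
grip_width: 0.205
grip_force: 40.4
```

```bash
python3 st.py
```

```text
t 15.77 tcp [ 565.62 -102.24   86.93] F [-1.15 -0.83  6.74] M [ 0.08  0.34 -0.17] grip 0.20525381076528398 40.40932774543762 yaw -0.0009686442156522368
press frame tcp -109.88934632942633 1.1532014190246933 ext F along 0.9877200981831258 lat -1.0190057086159843
```

>>> drive_tool(commands="0 0 0.006 0 0 0 0;0 0 0.006 0 0 0 0;0 0 0 0 0 0 0")

```text
time_s: 16.02
eef_pos: [565.2, -102.1, 87.0]
ee_rot: [0.0, 0.757, 0.654, 0.0]
force: [-0.7, -0.1, 3.6]
grip_width: 0.202
grip_force: 39.7
```

```bash
python3 st.py
```

```text
t 16.02 tcp [ 565.18 -102.15   86.98] F [-0.7  -0.12  3.58] M [-0.15  0.19 -0.07] grip 0.20239980096682225 39.706308245658875 yaw -0.0006019512810606642
press frame tcp -109.91428981228357 0.7078379713618332 ext F along 0.21777495289949245 lat -0.6708535169875526
```

>>> drive_tool(commands="0 0 0.006 0 0 0 0;0 0 0.006 0 0 0 0;0 0 0 0 0 0 0")

```text
time_s: 16.27
eef_pos: [565.0, -102.1, 87.5]
ee_rot: [0.0, 0.757, 0.654, -0.0]
force: [0.4, -1.5, -3.2]
grip_width: 0.206
grip_force: 39.0
```

>>> drive_tool(commands="0.0015 0.01 0 0 0 0 0;0.0015 0.01 0 0 0 0 0")

```text
time_s: 16.43
eef_pos: [565.1, -101.1, 87.4]
ee_rot: [0.001, 0.756, 0.654, -0.001]
force: [-2.1, -9.1, -2.2]
grip_width: 0.203
grip_force: 39.0
```

```bash
python3 st.py
```

```text
t 16.43 tcp [ 565.07 -101.07   87.42] F [-2.08 -9.06 -2.23] M [-1.62  0.23 -0.03] grip 0.20276999812921223 38.99463593959808 yaw -0.0003198528697665459
press frame tcp -110.9657440948268 0.43443084783599595 ext F along 9.260636472480366 lat -0.7495092984442604
```

>>> drive_tool(commands="0.0015 0.01 -0.003 0 0 0 0;0.0015 0.01 0 0 0 0 0;0.0015 0.01 0 0 0 0 0;0.0015 0.01 0 0 0 0 0")

```text
time_s: 16.77
eef_pos: [565.7, -96.9, 87.2]
ee_rot: [0.001, 0.756, 0.654, -0.001]
force: [-1.5, -7.9, -3.2]
grip_width: 0.202
grip_force: 39.1
```

```bash
python3 st.py
```

```text
t 16.77 tcp [565.73 -96.92  87.19] F [-1.55 -7.91 -3.16] M [-1.34  0.21  0.05] grip 0.20152695316894606 39.06461834907532 yaw -0.0003971409299470263
press frame tcp -115.16914354960245 0.4907518913150497 ext F along 8.04633054776239 lat -0.38990858547302154
```

>>> drive_tool(commands="0.0022 0.015 0 0 0 0 0;0.0022 0.015 0 0 0 0 0;0.0022 0.015 0 0 0 0 0;0.0022 0.015 0 0 0 0 0;0.0022 0.015 0 0 0 0 0;0.0022 0.015 0 0 0 0 0;0.0022 0.015 0 0 0 0 0;0.0022 0.015 0 0 0 0 0;0.0022 0.015 0 0 0 0 0;0.0022 0.015 0 0 0 0 0;0.0022 0.015 0 0 0 0 0;0.0022 0.015 0 0 0 0 0;0.0022 0.015 0 0 0 0 0;0.0022 0.015 0 0 0 0 0")

```text
time_s: 17.93
eef_pos: [568.8, -75.9, 87.2]
ee_rot: [0.001, 0.757, 0.654, -0.001]
force: [-0.2, -7.8, -2.0]
grip_width: 0.202
grip_force: 39.1
```

```bash
python3 st.py
```

```text
t 17.93 tcp [568.83 -75.93  87.24] F [-0.22 -7.81 -2.04] M [-1.31  0.17 -0.03] grip 0.20206750274265406 39.09160673618317 yaw -0.0004151593173000734
press frame tcp -136.3817481722998 0.5395880536843833 ext F along 7.763080318662846 lat 0.9105502331249242
```

>>> drive_tool(commands="0.0022 0.015 0 0 0 0 0;0.0022 0.015 0 0 0 0 0;0.0022 0.015 0 0 0 0 0;0.0022 0.015 0 0 0 0 0;0.0022 0.015 0 0 0 0 0;0.0022 0.015 0 0 0 0 0;0.0022 0.015 0 0 0 0 0;0.0022 0.015 0 0 0 0 0;0.0022 0.015 0 0 0 0 0;0.0022 0.015 0 0 0 0 0;0.0022 0.015 0 0 0 0 0;0.0022 0.015 0 0 0 0 0;0.0022 0.015 0 0 0 0 0;0.0022 0.015 0 0 0 0 0;0.0022 0.015 0 0 0 0 0;0.0022 0.015 0 0 0 0 0")

```text
time_s: 19.27
eef_pos: [572.4, -51.9, 87.3]
ee_rot: [0.001, 0.757, 0.654, -0.001]
force: [-1.1, -6.6, -0.9]
grip_width: 0.201
grip_force: 39.2
```

```bash
python3 st.py
```

```text
t 19.27 tcp [572.43 -51.86  87.34] F [-1.09 -6.62 -0.87] M [-1.18  0.16  0.01] grip 0.20064950411880053 39.17365550994873 yaw -0.0004404125187542629
press frame tcp -160.7190930263842 0.6301732091221872 ext F along 6.703554749945433 lat -0.12635720272560602
```

>>> drive_tool(commands="0.0022 0.015 0 0 0 0 0;0.0022 0.015 0 0 0 0 0;0.0022 0.015 0 0 0 0 0;0.0022 0.015 0 0 0 0 0;0.0022 0.015 0 0 0 0 0;0.0022 0.015 0 0 0 0 0;0.0022 0.015 0 0 0 0 0;0.0022 0.015 0 0 0 0 0;0.0022 0.015 0 0 0 0 0;0.0022 0.015 0 0 0 0 0;0.0022 0.015 0 0 0 0 0;0.0022 0.015 0 0 0 0 0;0.0022 0.015 0 0 0 0 0;0.0022 0.015 0 0 0 0 0;0.0022 0.015 0 0 0 0 0;0.0022 0.015 0 0 0 0 0;0.0022 0.015 0 0 0 0 0;0.0022 0.015 0 0 0 0 0;0.0022 0.015 0 0 0 0 0")

```text
time_s: 20.85
eef_pos: [576.7, -22.3, 87.3]
ee_rot: [-0.0, 0.757, 0.654, -0.0]
force: [-0.6, -0.3, -1.3]
grip_width: 0.205
grip_force: 39.3
```

```bash
python3 st.py
```

```text
t 20.85 tcp [576.66 -22.3   87.29] F [-0.56 -0.29 -1.32] M [-0.05  0.01 -0.01] grip 0.20543904359664528 39.29894149303436 yaw -0.000646044867788298
press frame tcp -190.57867649577008 0.5534459788962103 ext F along 0.3674998698849098 lat -0.5082349646855323
```

>>> drive_tool(commands="0.0022 0.05 0 0 0 0 0;0.0022 0.05 0 0 0 0 0;0 0.05 0.15 0 0 0 0;0.02 0.15 0.2 0 0 0.03 0;0.02 0.22 0 0 0 0.03 0;0.02 0.22 0 0 0 0.03 0;0.02 0.22 0 0 0 0.03 0;0.02 0.22 0 0 0 0.03 0;0.02 0.22 0 0 0 0.03 0;0.02 0.22 0 0 0 0.03 0;0.02 0.22 0 0 0 0.03 0;0.02 0.22 0 0 0 0.03 0;0.02 0.22 0 0 0 0.03 0;0.02 0.2 0 0 0 0 0;0 0 0 0 0 0 0;0 0 0 0 0 0 0")

```text
time_s: 22.18
eef_pos: [598.6, 226.6, 121.9]
ee_rot: [-0.0, 0.674, 0.739, -0.0]
force: [-0.1, -0.7, -1.1]
grip_width: 0.204
grip_force: 39.2
```

```bash
python3 st.py;python3 - <<'E'
from h import *
s=sense();R_=rot(s["ee_rot"]);y=np.arctan2(R_[1,1],R_[0,1]);print(y,(0.0941-y)/(np.pi/4),np.array([599.7,228,41])-s["eef_pos"])
E
```

```text
t 22.18 tcp [598.64 226.64 121.94] F [-0.12 -0.66 -1.09] M [ 0.08 -0.02 -0.03] grip 0.20414325653782622 39.21898126602173 yaw 0.23674524996053314
press frame tcp -440.092680232441 -13.598139779153534 ext F along 0.6683383747376983 lat -0.021162105809743675
0.09204987472149814 0.0026103005762497574 [  1.0630008    1.35582313 -80.93960806]
```

>>> drive_tool(commands="0.01 0.013 -0.2 0 0 0.003 0;0 0 -0.25 0 0 0 0;0 0 -0.2 0 0 0 0;0 0 -0.1 0 0 0 0;0 0 -0.04 0 0 0 0;0 0 0 0 0 0 0;0 0 0 0 0 0 0")

```text
time_s: 22.77
eef_pos: [600.7, 226.6, 44.4]
ee_rot: [0.0, 0.674, 0.739, 0.001]
force: [-0.3, -0.2, 0.0]
grip_width: 0.205
grip_force: 39.3
```

>>> drive_tool(commands="0 0 -0.01 0 0 0 0;0 0 -0.01 0 0 0 0;0 0 0 0 0 0 0")

```text
time_s: 23.02
eef_pos: [600.4, 226.9, 41.9]
ee_rot: [0.0, 0.674, 0.739, 0.0]
force: [-0.6, 0.0, -1.3]
grip_width: 0.206
grip_force: 39.3
```

>>> drive_tool(commands="0 0 -0.008 0 0 0 0;0 0 0 0 0 0 0")

```text
time_s: 23.18
eef_pos: [600.4, 226.9, 41.0]
ee_rot: [0.0, 0.674, 0.739, 0.0]
force: [0.5, 0.9, 1.0]
grip_width: 0.204
grip_force: 39.6
```

>>> drive_tool(commands="-0.006 0.01 0 0 0 0 0;0 0 0 0 0 0 0;0 0 0 0 0 0 24;0 0 0 0 0 0 35;0 0 0 0 0 0 50;0 0 0 0 0 0 50;0 0 0.15 0 0 0 50;0 0 0.3 0 0 0 50;0 -0.2 0.35 0 0 0 50;0 -0.3 0.3 0 0 0 50;0 -0.3 0.1 0 0 0 50;0 0 0 0 0 0 50;0 0 0 0 0 0 50")

```text
time_s: 24.27
eef_pos: [599.7, 147.3, 160.6]
ee_rot: [0.0, 0.674, 0.738, 0.0]
force: [0.3, 0.7, -0.0]
grip_width: 0.505
grip_force: 0.0
```

```bash
python3 - <<'E'
from h import *
import pickle
np.set_printoptions(precision=1,suppress=True)
s=sense();print(s["time_s"],s["eef_pos"],s["force"])
w=shot("wrist");a=shot("scene");b=shot("side");g=np.load("g0.npy")
for p in(w,a,b): print(p["n"],blob(p,(0,150,60),(6,255,255))[:1])
w1=pickle.load(open("w1.pkl","rb"));w4=pickle.load(open("w4.pkl","rb"))
print("grip top before",onz(w1,(338.3,130),44),onz(w4,(325.1,96.7),44),"now",onz(w,blob(w,(0,150,60),(6,255,255))[0][0],44))
# blade in image now vs model
m=(cv2.cvtColor(w["pixels"],cv2.COLOR_BGR2HSV)[...,1]<40)&(w["pixels"].min(2)>120)
for gx in(-85,-40,0,40,75):
    ys=[];
    for gy in np.arange(-30,30.1,.5):
        u,v=proj(w,gmodel(g,[(gx,gy,6)]))[0].round().astype(int); ys.append(m[v,u] if 0<=v<400 and 0<=u<640 else False)
    k=np.arange(-30,30.1,.5)[ys]; print(gx,(k.mean(),k.min(),k.max()) if len(k) else None)
k=[gx for gx in np.arange(-115,115,.5) if m[tuple(proj(w,gmodel(g,[(gx,6,6)]))[0].round().astype(int)[::-1])]];print("ends",k[0],k[-1])
v=np.load("press.npy")
E
```

```text
24.2667 [599.7 147.3 160.6] [ 0.3  0.7 -0. ]
wrist [([325.0, 98.1], 605)]
scene [([385.2, 230.2], 132)]
side [([272.3, 250.5], 111)]
grip top before [598.5 229.1  44. ] [598.9 228.9  44. ] now [599.4 229.3  44. ]
-85 (np.float64(0.975), np.float64(-10.5), np.float64(11.5))
-40 (np.float64(-0.25), np.float64(-11.5), np.float64(11.0))
0 (np.float64(-0.5), np.float64(-12.5), np.float64(11.5))
40 (np.float64(-0.25), np.float64(-12.0), np.float64(11.5))
75 (np.float64(-0.25), np.float64(-12.0), np.float64(11.5))
ends -95.5 95.0
```

```bash
python3 -c "
from rig import *
print(finish_job())"
```

```text
the job is handed in; nothing more can be done
None
```

The job is handed in: the press is set to the 6 mm gauge, which drew out with a light 7–9 N drag and lies back within about 1 mm of its place on the mat; the upper die was left at that setting, at about 24 s of the 70 s allowed.

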